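# Reset the length stop of a sushi-roll portioning board

## Task

Set the portioning board for the next order: loosen the stop's red clamp knob, slide the stop along its rail until its red pointer is on the centre line of the orange tab (not the green one), then tighten the knob fully again so that the stop is locked there. Leave the food, cup, bottles and shaker around it where they stand, and let go at the end.

Things in the scene. Friction and masses are not known exactly. Their poses are not given: they have to be found in the camera images.
- board: White board, 20 mm thick, fixed; origin at its underside, edges at its x -150 and +100, y -210 and +210 mm. An aluminium rail (24 mm wide) runs along its y at x = +45 mm; at x 70 to 100 mm lies a flat scale ledge, top 26 mm above the counter. A blue knife guide, 58 mm high, stands at x -140 to -10, y -195 to -173 mm. Position and yaw (up to 0.3 rad) vary.
- stop (a joint): Stop carriage along the rail, m: 0 at the board's middle, grows to the board's +y, ends at -0.15 and 0.15. Grey block 56 mm (board x) by 60 mm (y), top 60 mm above the counter, with a blue upright plate 8 mm thick reaching 83 mm from it to the board's -x, 67 mm above the counter. Slides with about 2 N when the knob is loose; locked when it is tight.
- pointer (a point): Tip of the red pointer (4 mm wide bar) that sticks out of the carriage on its +x side over the scale ledge, 36 mm above the counter; it moves with the carriage. Axes parallel to the board's. It lies at the carriage's middle along the rail.
- orange_tab: Target: orange plastic tab, 24 mm (its x) by 12 mm (its y, along the rail), 5 mm thick, fixed on the scale ledge, with a 2 mm black centre line along its x; origin at the middle of its underside, 26 mm above the counter. Axes parallel to the board's. On either side of the stop's start, 25 to 150 mm from it.
- green_tab: The same tab in green, for another order: not the target. It is on the other side of the stop's start.
- knob (a joint): Clamp knob angle, rad: 0 fully tight, 1.4 fully loose (solid end stops). Grows anticlockwise seen from above (loosening); clockwise tightens. The clamp bites below about 0.5; above about 0.6 the stop slides freely. Needs about 0.2 to 0.3 N m and stays where it is left. Starts nearly tight (0 to 0.08).
- knob_grip (a point): Grip point of the red knob, on its vertical axis over the middle of the grey block, 90 mm above the counter. The knob is a bar 14 mm wide (its x), 48 mm long (its y), 72 to 102 mm above the counter, on an 18 mm stem. Axes turn with the knob; at knob 0 the bar runs along the rail, axes parallel to the board's. Held by its sides it can be turned, and pulls the stop along when loose.
- avocado: Bystander: halved avocado, 66 mm across and 30 mm tall, loose on the board in front of the stop plate's path; origin at its underside.
- dip_cup: Bystander: steel dip cup, 54 mm across and 32 mm tall, loose on the board; origin at its underside.
- red_sauce: Bystander: red squeeze bottle, 56 mm across and 170 mm tall, in a clear tray on the left of the board; origin at its underside.
- pale_sauce: Bystander: pale squeeze bottle, 56 mm across and 180 mm tall, in the same tray; origin at its underside.
- shaker: Bystander: steel shaker, 64 mm across and 100 mm tall, in the same tray; origin at its underside.

How it is judged:
By the outcome, as a careful person would: the job done as asked, in the order asked, and still so for the second after the job is handed in, with the robot touching nothing.
It also fails if it takes over 48 s, if anything falls off the work surface, if the arm or the gripper's body presses on something with over 40 N, if the wrist force passes 120 N, or if a joint passes its speed limit or range.

## Robot

A 6-joint arm with a two-finger parallel gripper is mounted at the origin on the work surface. World frame = base frame: x ahead of the robot, y to its left, z up, the work surface at z = 0. Lengths are in m, angles in rad, forces in N, time in s.
With the tool pointing down it reaches from about 0.35 to 0.975 m from the base axis. Payload 7.1 kg.
Tool frame: the origin (TCP) lies between the finger pads; the fingertips stand 17 mm ahead of it and the grasp point (between the pads) lies 2 mm behind it; z points along the fingers, y is the line along which they close (so a half turn about z gives the same grasp; the last joint's range is limited). The gripper opens to 88 mm and grips with 3 to 60 N. Pads are 20 mm wide; open, the fingers measure 115 mm over their backs; the gripper's body (75 mm by 178 mm) begins 61 mm behind the grasp point.
Start: joints at [1.2, 0.423, 1.63, -0, 1.089, -0.019], TCP at [0.215, 0.587, 0.24] pointing down, gripper open.
Joint ranges: [-3, 3], [-0.9, 2.11], [0.09, 2.58], [-1.31, 4.45], [0.11, 2.69], [-2.54, 2.54]. Speed limits (rad/s): [2.39, 2.39, 3.01, 3.14, 3.14, 3.14].

## Interface

Orientations are given as a rotation vector (axis times angle).
In Python, from cell import * gives the robot as it stands. The module is installed in compiled form; this text tells all that it offers.
- The arm moves only by the tool jog_arm, never from a script. Its argument "plan" is a list that holds one entry, the list of rows, each a list of 5 numbers: the finger opening in m, from 0 to 0.0878, then the shift along the world's x, y, z in m, then the turn about the world's z in degrees. A call has 1 to 10 rows; each row is the pose to reach, as a shift and turn from the pose commanded when the call began; what a row does not reach only later rows make up. A row lasts 1/10 s, in which the tool goes at most 50 mm and 8.59 degrees, less where a joint would pass 70% of its speed; a pose out of reach is approached as far as the arm can. A call with a gripper value outside its range is refused whole. The fingers move at their own pace and stop on an object; "newtons" is the grip in N (left out, the last holds). Time passes only in rows, so rows that repeat a pose let the fingers close. It gives the time, the measured TCP pose, the force, the opening and the grip force at its end, in the units of the state.
- sense(): the state, without advancing time (a new reading comes with each control period).
- snapshot(name): name is "scene" or "top" or "wrist"; returns the picture (400x640x3 uint8, blue, green, red); there is no depth.
- camera_model(name): a dict with "intrinsics" (3x3 intrinsics, pixels), "rvec" (rotation vector, rad) and "tvec" (3), from world to camera coordinates, as OpenCV has them. Camera axes: x right, y down, z forward; pixel columns grow to the right and rows downward; lengths in m; the calibration is good to about 2 mm. The wrist camera is an equidistant fisheye: a pixel r from the principal point sees the ray r / f radians off the axis. A picture is of the moment at which its call begins: read the wrist's pose just before it. camera_model takes no time and is no camera call; for the wrist camera it gives the pose at the moment of the call.
- finish_job(): hands the job in; it is judged then, once.
The state is a dict: "clock": time; "joint_positions": joint angles; "qd": joint speeds; "joint_torque": joint torques, N m; "position": TCP position; "eef_rot": TCP orientation; "force": force on the tool from outside, world axes, zero at the start; "wrist_torque": the same for the moment, N m; "finger_gap": finger opening in m; "grip_force": force on a finger pad.
Only numpy, scipy, OpenCV 4.12 (cv2) and the standard library are available. Lean on these libraries where they do the work, as an engineer would, in place of code of your own. Each camera call takes 0.05 s, during which the arm holds its last target. There are 200 camera calls.

## Working session

There is one attempt and no reset: what is moved stays moved. The work goes in short steps, Python scripts to look and compute and a tool call to move; the robot and the scene stay as the last step left them, time stands still between calls to the robot, and variables do not carry over. Pictures are saved under pics/ and viewed, at most 10 in all, crops included, and the job is handed in when it is done.

Besides the shell and the picture viewer there is one more tool, called after "Request:" as name(argument=value, ...) on one line, values as JSON. jog_arm: Moves the arm, as the interface text tells. Its arguments: {"type":"object","properties":{"plan":{"type":"array","items":{"type":"array","items":{"type":"array","items":{"type":"number"}}}},"newtons":{"type":"number"}},"required":["plan"]}

```bash
mkdir -p pics; cat > h.py <<'E'
from cell import *
import numpy as np, cv2
def ray(name,uv):
    m=camera_model(name);K=np.array(m["intrinsics"],float);R=cv2.Rodrigues(np.array(m["rvec"],float))[0];t=np.array(m["tvec"],float).ravel()
    x=(uv[0]-K[0,2])/K[0,0];y=(uv[1]-K[1,2])/K[1,1]
    if name=="wrist":
        r=np.hypot(x,y);s=np.sin(r)/r if r>1e-9 else 1;d=np.array([x*s,y*s,np.cos(r)])
    else: d=np.array([x,y,1.])
    return -R.T@t,R.T@d
def at(name,uv,z):
    o,d=ray(name,uv);return o+d*(z-o[2])/d[2]
def proj(name,P):
    m=camera_model(name);K=np.array(m["intrinsics"],float);R=cv2.Rodrigues(np.array(m["rvec"],float))[0];t=np.array(m["tvec"],float).ravel()
    p=R@np.array(P,float)+t
    if name=="wrist":
        r=np.hypot(p[0],p[1]);th=np.arctan2(r,p[2]);n=p[:2]/r*th
    else:n=p[:2]/p[2]
    return n*[K[0,0],K[1,1]]+[K[0,2],K[1,2]]
E
python3 - <<'E'
from h import *
s=sense();print(s)
for n in("top","scene"):
    cv2.imwrite(f"pics/{n}.png",snapshot(n));m=camera_model(n);o,d=ray(n,(320,200));print(n,m["intrinsics"],o,d)
E
```

```text
{'clock': 0.0, 'joint_positions': array([ 1.20004470e+00,  4.23846371e-01,  1.63067823e+00,  3.64827766e-05,
        1.08859154e+00, -1.89506764e-02]), 'qd': array([-0.00144893,  0.00032946, -0.00017299,  0.00059048,  0.00031556,
        0.00032253]), 'joint_torque': array([-2.08201105e-03, -5.44632339e+01, -2.73657650e+01,  6.40628370e-02,
        2.28074152e-02, -1.55319681e-04]), 'position': array([0.21511617, 0.586255  , 0.23890284]), 'eef_rot': array([-5.49731225e-01, -3.09278872e+00,  2.33774172e-03]), 'force': array([ 0.45497843, -0.51841278, -0.51011743]), 'wrist_torque': array([ 0.01161643, -0.0326895 , -0.00516601]), 'grip_force': 0.0, 'finger_gap': 0.08816537143322294}
top [[444.71673082   0.         314.86971573]
 [  0.         444.71673082 200.43177883]
 [  0.           0.           1.        ]] [0.42177177 0.15336332 0.95384582] [ 0.12381175 -0.00917512 -0.99233084]
scene [[398.16405842   0.         314.8040892 ]
 [  0.         398.16405842 195.4360394 ]
 [  0.           0.           1.        ]] [ 0.85875887 -0.44773875  0.7070254 ] [-0.34330122  0.66652363 -0.66196088]
```

View pics/top.png

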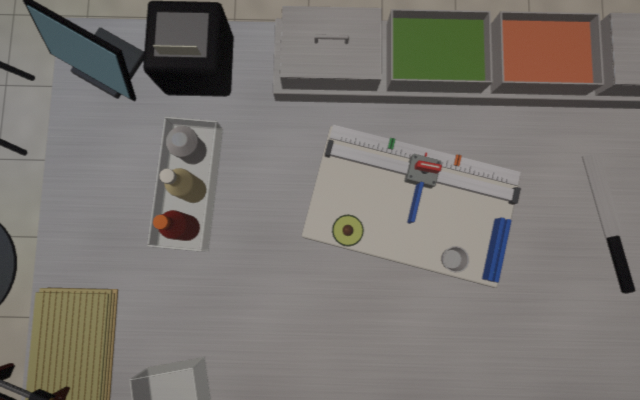

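The board lies at about (303-520, 127-287), with the knob near (428,167), the orange tab near (458,160) and the green tab near (391,144). I'll enlarge that area.

```bash
python3 - <<'E'
from h import *
im=cv2.imread("pics/top.png")
c=cv2.resize(im[120:220,370:490],None,fx=6,fy=6,interpolation=cv2.INTER_CUBIC);cv2.imwrite("pics/topc.png",c)
for n,uv,z in[("corner+x+y",(331,127),.02),("corner+x-y",(520,172),.02),("c-x+y",(303,236),.02),("c-x-y",(497,287),.02),("knob",(428,166),.102),("orange",(458,160),.031),("green",(391,144),.031)]:print(n,at("top",uv,z).round(4))
E
```

```text
corner+x+y [0.6976 0.1241 0.02  ]
corner+x-y [ 0.6075 -0.2806  0.02  ]
c-x+y [0.4615 0.1788 0.02  ]
c-x-y [ 0.3649 -0.2245  0.02  ]
knob [ 0.5993 -0.0636  0.102 ]
orange [ 0.6283 -0.1453  0.031 ]
green [ 0.66   -0.0036  0.031 ]
```

View pics/topc.png

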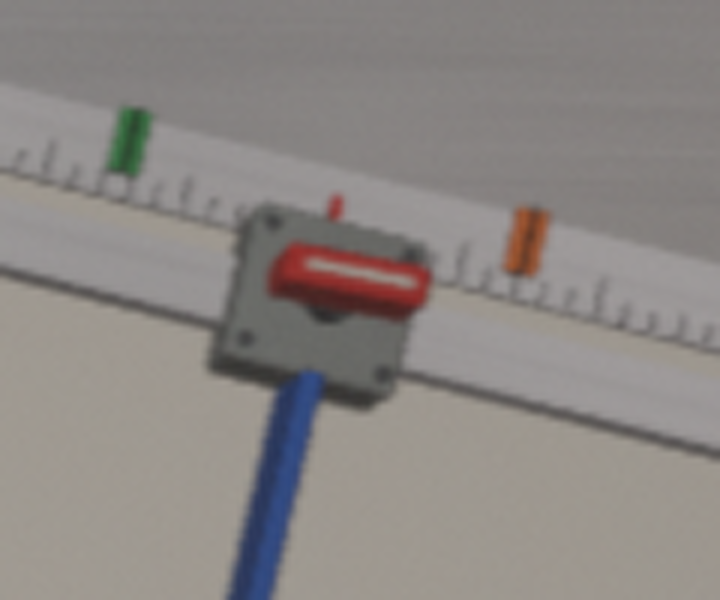

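```bash
cat >> h.py <<'E'
YAW=-0.228
def rail(p): # coordinate along board y, and x
    c,s=np.cos(YAW),np.sin(YAW);return np.array([c*p[0]+s*p[1],-s*p[0]+c*p[1]])
E
python3 - <<'E'
from h import *
f=lambda u,v:(370+(u+.5)/6-.5,120+(v+.5)/6-.5)
P={n:at("top",f(*uv),z) for n,uv,z in[("s1",(305,262),.102),("s2",(415,283),.102),("ptr",(336,200),.036),("or",(527,242),.031),("gr",(130,142),.031),("orA",(533,210),.031),("orB",(521,275),.031),("blk1",(272,222),.06),("blk2",(412,252),.06),("blk3",(245,338),.06),("blk4",(384,373),.06)]}
for n,p in P.items():print(n,p.round(4),rail(p).round(4))
k=(P["s1"]+P["s2"])/2;b=sum(P[f"blk{i}"] for i in(1,2,3,4))/4
d=P["s1"]-P["s2"];print("knob",k,"blk",b,"knob yaw",np.arctan2(-d[0],d[1]))
for a,c in(("blk2","blk1"),("blk4","blk3")):
    d=P[c]-P[a];print("blk yaw",np.arctan2(-d[0],d[1]))
print(b-sense()["position"])
E
```

```text
s1 [ 0.6044 -0.0489  0.102 ] [0.5998 0.089 ]
s2 [ 0.5982 -0.0846  0.102 ] [0.6018 0.0528]
ptr [ 0.641  -0.0756  0.036 ] [0.6415 0.0712]
or [ 0.6285 -0.144   0.031 ] [0.6448 0.0017]
gr [ 0.6616 -0.0041  0.031 ] [0.6454 0.1455]
orA [ 0.64   -0.1464  0.031 ] [0.6565 0.0021]
orB [ 0.6166 -0.1417  0.031 ] [0.6326 0.0013]
blk1 [ 0.6271 -0.0477  0.06  ] [0.6216 0.0953]
blk2 [ 0.6177 -0.0954  0.06  ] [0.6232 0.0467]
blk3 [ 0.5867 -0.0383  0.06  ] [0.5801 0.0953]
blk4 [ 0.5756 -0.0854  0.06  ] [0.58  0.047]
knob [ 0.6013076  -0.06672291  0.102     ] blk [ 0.60175664 -0.0666819   0.06      ] knob yaw -0.17189996592082377
blk yaw -0.19531457109940714
blk yaw -0.23059474487770823
[ 0.3865784  -0.65296645 -0.17898934]
```

Request:
jog_arm(plan=[[[0.0878, 0.04, -0.06, 0.06, -8], [0.0878, 0.06, -0.1, 0.06, -12], [0.0878, 0.08, -0.14, 0.06, -16], [0.0878, 0.1, -0.18, 0.06, -24], [0.0878, 0.12, -0.22, 0.06, -32], [0.0878, 0.15, -0.26, 0.06, -40], [0.0878, 0.17, -0.3, 0.06, -48], [0.0878, 0.2, -0.34, 0.06, -56], [0.0878, 0.22, -0.38, 0.06, -64], [0.0878, 0.24, -0.42, 0.06, -72]]])

```text
clock: 1.1
position: [0.4559, 0.1648, 0.2996]
eef_rot: [-2.269, -2.173, 0.0]
force: [-0.5, 0.9, 0.2]
finger_gap: 0.088
grip_force: 0.0
```

Request:
jog_arm(plan=[[[0.0878, 0.03, -0.04, 0, -4], [0.0878, 0.05, -0.08, -0.02, -8], [0.0878, 0.08, -0.12, -0.04, -8], [0.0878, 0.1, -0.16, -0.06, -8], [0.0878, 0.12, -0.195, -0.08, -8], [0.0878, 0.145, -0.231, -0.1, -8], [0.0878, 0.145, -0.231, -0.1, -8], [0.0878, 0.145, -0.231, -0.1, -8], [0.0878, 0.145, -0.231, -0.1, -8]]])

```text
clock: 2.0
position: [0.5998, -0.0636, 0.1999]
eef_rot: [-2.409, -2.016, 0.0]
force: [-0.1, 0.9, 0.4]
finger_gap: 0.0877
grip_force: 0.0
```

```bash
python3 - <<'E'
from h import *
s=sense();print(s["position"],s["eef_rot"],s["clock"])
im=snapshot("wrist");cv2.imwrite("pics/w1.png",im);m=camera_model("wrist");print(m["intrinsics"])
print(proj("wrist",[.6015,-.0667,.102]),proj("wrist",[.641,-.0756,.036]),proj("wrist",[.6285,-.144,.031]))
np.save("w1cam.npy",m,allow_pickle=True)
E
```

```text
[ 0.59984969 -0.06357099  0.19987128] [-2.40856671e+00 -2.01627999e+00  2.11798627e-04] 2.0
[[309.70691629   0.         317.57126836]
 [  0.         309.70691629 197.79382223]
 [  0.           0.           1.        ]]
[319.17614226 205.84626129] [357.96155135 189.06980665] [354.60274663 248.51501662]
```

View pics/w1.png

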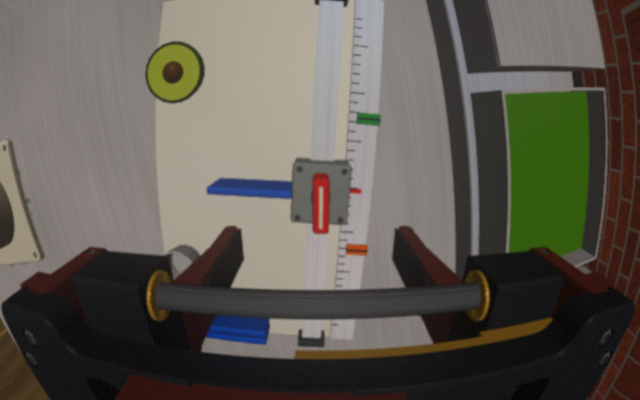

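The wrist view agrees with the top view: knob at about (321,204), pointer tip (360,190), orange tab (357,249). I'll take an enlarged crop for precise numbers.

```bash
python3 - <<'E'
import cv2
im=cv2.imread("pics/w1.png")
cv2.imwrite("pics/w1c.png",cv2.resize(im[150:260,280:380],None,fx=5.4,fy=5.4,interpolation=cv2.INTER_CUBIC))
E
```

```text
(no output)
```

View pics/w1c.png

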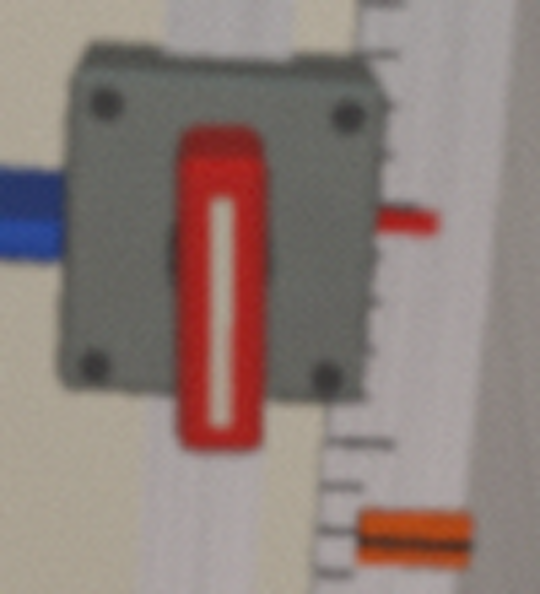

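```bash
python3 - <<'E'
from h import *
f=lambda u,v:(280+(u+.5)/5.4-.5,150+(v+.5)/5.4-.5)
P={n:at("wrist",f(*uv),z) for n,uv,z in[("s1",(222,197),.102),("s2",(219,430),.102),("e1",(222,155),.102),("e2",(220,448),.102),("ptr",(420,222),.038),("or1",(360,541),.031),("or2",(470,547),.031),("b1",(107,104),.06),("b2",(348,117),.06),("b3",(95,366),.06),("b4",(327,379),.06)]}
for n,p in P.items():print(n,p.round(4),rail(p).round(4))
b=sum(P[f"b{i}"] for i in(1,2,3,4))/4
print((P["s1"]+P["s2"])/2,(P["e1"]+P["e2"])/2,b,rail(b))
for a,c in(("b2","b1"),("b4","b3"),("b3","b1"),("b4","b2"),("s2","s1")):
    d=P[c]-P[a];print(a,c,"angle deg",np.degrees(np.arctan2(d[1],d[0])))
r=sense();a=r["eef_rot"];print("tool y deg",2*np.degrees(np.arctan2(a[1],a[0]))-90)
E
```

```text
s1 [ 0.6056 -0.0505  0.102 ] [0.6013 0.0877]
s2 [ 0.5987 -0.0871  0.102 ] [0.6029 0.0505]
e1 [ 0.6067 -0.0442  0.102 ] [0.601  0.0941]
e2 [ 0.5984 -0.0901  0.102 ] [0.6033 0.0475]
ptr [ 0.64   -0.0767  0.038 ] [0.6407 0.07  ]
or1 [ 0.619  -0.1438  0.031 ] [ 6.355e-01 -1.000e-04]
or2 [ 0.6416 -0.1496  0.031 ] [ 0.6588 -0.0007]
b1 [ 0.5876 -0.0404  0.06  ] [0.5815 0.0934]
b2 [ 0.6283 -0.05    0.06  ] [0.6234 0.0934]
b3 [ 0.5764 -0.0871  0.06  ] [0.5811 0.0455]
b4 [ 0.6172 -0.0969  0.06  ] [0.6232 0.0452]
[ 0.60217411 -0.06879897  0.102     ] [ 0.60254366 -0.0671445   0.102     ] [ 0.60237349 -0.06857849  0.06      ] [0.60228508 0.06935062]
b2 b1 angle deg 166.8472557904491
b4 b3 angle deg 166.5349146268614
b3 b1 angle deg 76.48634237622157
b4 b2 angle deg 76.66865045071808
s2 s1 angle deg 79.38573943171392
tool y deg -10.097314031804203
```

Request:
jog_arm(plan=[[[0.0878, 0.0025, -0.005, 0, 0], [0.0878, 0.0025, -0.005, -0.04, 0], [0.0878, 0.0025, -0.005, -0.08, 0], [0.0878, 0.0025, -0.005, -0.11, 0], [0.04, 0.0025, -0.005, -0.11, 0], [0.0, 0.0025, -0.005, -0.11, 0], [0.0, 0.0025, -0.005, -0.11, 0], [0.0, 0.0025, -0.005, -0.11, 0], [0.0, 0.0025, -0.005, -0.11, 0], [0.0, 0.0025, -0.005, -0.11, 0]]], newtons=50)

```text
clock: 3.05
position: [0.6033, -0.0694, 0.0907]
eef_rot: [2.408, 2.015, 0.002]
force: [-0.4, -0.0, -0.0]
finger_gap: 0.0433
grip_force: 0.0
```

Request:
jog_arm(plan=[[[0.0, 0, 0, 0, 0], [0.0, 0, 0, 0, 0], [0.0, 0, 0, 0, 0], [0.0, 0, 0, 0, 0], [0.0, 0, 0, 0, 0], [0.0, 0, 0, 0, 0], [0.0, 0, 0, 0, 0], [0.0, 0, 0, 0, 0]]])

```text
clock: 3.85
position: [0.6015, -0.0691, 0.0895]
eef_rot: [-2.408, -2.015, 0.003]
force: [-5.8, 0.3, 4.3]
finger_gap: 0.0142
grip_force: 50.0
```

Request:
jog_arm(plan=[[[0.0, -0.001, 0, 0, 7], [0.0, -0.001, 0, 0, 14], [0.0, -0.001, 0, 0, 21], [0.0, -0.001, 0, 0, 28], [0.0, -0.001, 0, 0, 36], [0.0, -0.001, 0, 0, 44], [0.0, -0.001, 0, 0, 52], [0.0, -0.001, 0, 0, 60], [0.0, -0.001, 0, 0, 60], [0.0, -0.001, 0, 0, 60]]])

```text
clock: 4.85
position: [0.6031, -0.0693, 0.0897]
eef_rot: [1.082, 2.947, 0.001]
force: [5.7, -0.3, -5.3]
finger_gap: 0.0137
grip_force: 92.5
```

```bash
python3 - <<'E'
from h import *
s=sense();a=s["eef_rot"];print(s["position"],s["force"],s["wrist_torque"],s["finger_gap"],s["joint_positions"]);print("tool y deg",2*np.degrees(np.arctan2(a[1],a[0]))-90)
E
```

```text
[ 0.60307645 -0.06934458  0.08972528] [ 5.74972376 -0.27491658 -5.34075718] [ 0.12848819 -0.95071944  0.22943711] 0.013745765787827366 [-1.34100301e-01  5.95755350e-01  1.75506708e+00  4.12330025e-05
  7.88203234e-01 -1.00080660e+00]
tool y deg 49.656949250128974
```

Request:
jog_arm(plan=[[[0.0, -0.0023, -0.0097, 0, 0], [0.0, -0.0046, -0.0195, 0, 0], [0.0, -0.0069, -0.0292, 0, 0], [0.0, -0.0092, -0.0389, 0, 0], [0.0, -0.0115, -0.0487, 0, 0], [0.0, -0.0139, -0.0584, 0, 0], [0.0, -0.0162, -0.0681, 0, 0], [0.0, -0.0162, -0.0681, 0, 0], [0.0, -0.0162, -0.0681, 0, 0]]])

```text
clock: 5.75
position: [0.5866, -0.1385, 0.0898]
eef_rot: [1.083, 2.946, -0.001]
force: [5.6, -3.6, -5.3]
finger_gap: 0.0136
grip_force: 92.0
```

```bash
python3 - <<'E'
from h import *
s=sense();a=s["eef_rot"];print(s["position"],s["force"],s["finger_gap"]);print("tool y deg",2*np.degrees(np.arctan2(a[1],a[0]))-90)
w=snapshot("wrist");t=snapshot("top");cv2.imwrite("pics/w2.png",w)
c=t[130:210,400:500];cv2.imwrite("pics/t2.png",np.hstack([cv2.resize(c,(500,400),interpolation=cv2.INTER_CUBIC)]))
sc=snapshot("scene");cv2.imwrite("pics/s2full.png",sc)
print(proj("scene",[.625,-.145,.035]),proj("wrist",[.625,-.145,.035]),proj("top",[.625,-.145,.035]))
E
```

```text
[ 0.58662957 -0.13849705  0.08975488] [ 5.61359686 -3.60360243 -5.33662174] 0.013644060707237527
tool y deg 49.649640188209645
[282.40084501 340.11788588] [346.20102626 263.460025  ] [458.50471093 161.13324855]
```

View pics/w2.png

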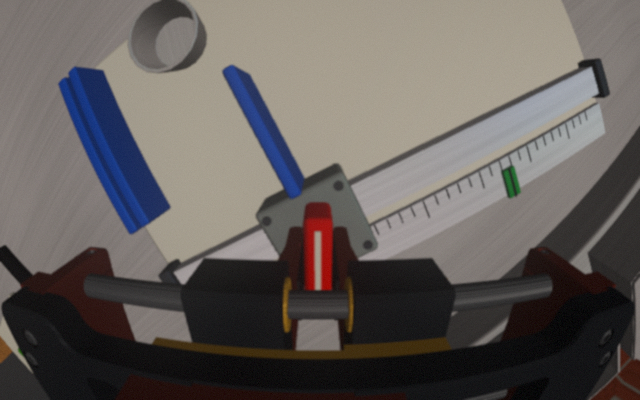

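The carriage has moved and the knob is held. The pointer is hidden in this view, so I'll check the other cameras. The visible bolts are at (267,221), (339,185) and (368,244).

```bash
python3 - <<'E'
from h import *
a=at("wrist",(267,221),.06);b=at("wrist",(368,244),.06);c=at("wrist",(339,185),.06);m=(a+b)/2
print(a,b,c,m,rail(m))
t=cv2.imread("pics/t2.png");s=cv2.imread("pics/s2full.png")[300:390,222:342]
s=cv2.resize(s,(533,400),interpolation=cv2.INTER_CUBIC)
t=cv2.resize(t,(250,200))
cv2.imwrite("pics/ts.png",np.hstack([s,np.vstack([t,t*0])]))
E
```

```text
[ 0.55998388 -0.15714816  0.06      ] [ 0.61162522 -0.11979519  0.06      ] [ 0.57082026 -0.10996776  0.06      ] [ 0.58580455 -0.13847168  0.06      ] [ 0.60194288 -0.00247884]
```

View pics/ts.png

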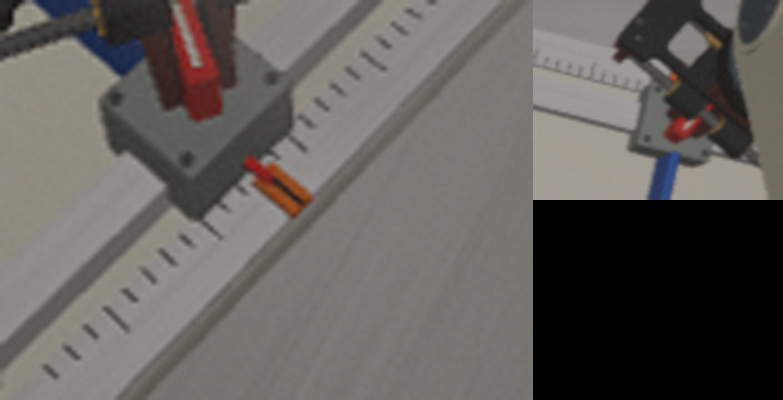

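```bash
python3 - <<'E'
from h import *
s=cv2.imread("pics/s2full.png")[325:355,270:300]
cv2.imwrite("pics/s2z.png",cv2.resize(s,(600,600),interpolation=cv2.INTER_CUBIC))
E
```

```text
(no output)
```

View pics/s2z.png

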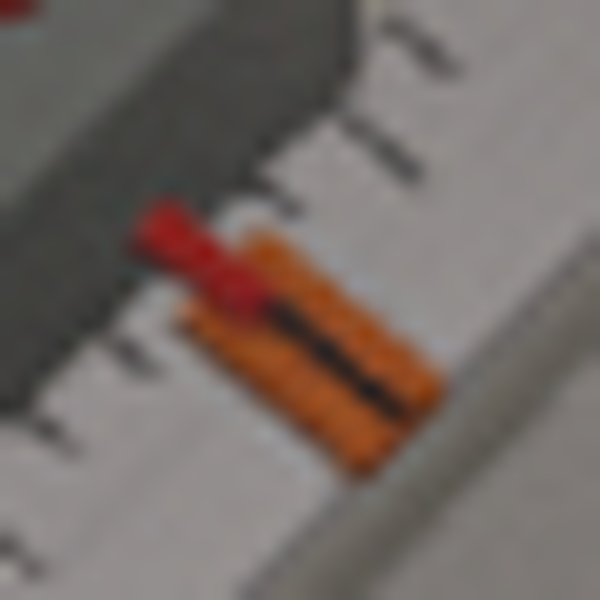

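```bash
sed -i 's/YAW=-0.228/YAW=-0.233/' h.py; python3 - <<'E'
from h import *
f=lambda u,v:(270+(u+.5)/20-.5,325+(v+.5)/20-.5)
for n,uv,z in[("tip",(256,298),.036),("rear",(163,232),.036),("l1",(275,310),.031),("l2",(405,410),.031),("c1",(258,235),.031),("c2",(440,385),.031),("c3",(185,318),.031),("c4",(365,470),.031)]:
    print(n,rail(at("scene",f(*uv),z)).round(4), np.round(rail(at("scene",f(uv[0]+20,uv[1]),z))-rail(at("scene",f(*uv),z)),4))
print("w1 knob",rail([.60237,-.06858]),"or",rail([.63,-.1467]),"tcp",rail(sense()["position"]))
print("bolts now",rail([.58580,-.13847]))
E
```

```text
tip [0.641  0.0038] [0.0014 0.0012]
rear [0.6299 0.0028] [0.0014 0.0012]
l1 [0.6409 0.0058] [0.0014 0.0012]
l2 [0.6567 0.0065] [0.0014 0.0012]
c1 [0.6345 0.0101] [0.0014 0.0012]
c2 [0.6574 0.0104] [0.0014 0.0012]
c3 [ 6.352e-01 -1.000e-04] [0.0014 0.0012]
c4 [0.658 0.   ] [0.0014 0.0012]
w1 knob [0.60192776 0.07235889] or [0.64684885 0.00272954] tcp [0.60273031 0.00089109]
bolts now [6.01942936e-01 5.31476062e-04]
```

Request:
jog_arm(plan=[[[0.0, 0.0005, 0.0021, 0, 0], [0.0, 0.0005, 0.0021, 0, 0], [0.0, 0.0005, 0.0021, 0, 0]]])

```text
clock: 6.2
position: [0.5872, -0.1359, 0.0897]
eef_rot: [1.082, 2.947, -0.001]
force: [5.7, -1.8, -6.1]
finger_gap: 0.0135
grip_force: 92.0
```

```bash
python3 - <<'E'
from h import *
s=sense();print(rail(s["position"]),s["force"],s["clock"])
E
```

```text
[0.60272594 0.00331622] [ 5.72065428 -1.79727758 -6.12927966] 6.2
```

Request:
jog_arm(plan=[[[0.0, 0, -0.0003, 0, -8], [0.0, 0, -0.0003, 0, -16], [0.0, 0, -0.0003, 0, -24], [0.0, 0, -0.0003, 0, -32], [0.0, 0, -0.0003, 0, -40], [0.0, 0, -0.0003, 0, -48], [0.0, 0, -0.0003, 0, -56], [0.0, 0, -0.0003, 0, -62], [0.0, 0, -0.0003, 0, -66], [0.0, 0, -0.0003, 0, -66]]])

```text
clock: 7.2
position: [0.5853, -0.1362, 0.0898]
eef_rot: [-2.512, -1.887, 0.003]
force: [-4.0, -3.9, 3.2]
finger_gap: 0.0137
grip_force: 91.4
```

```bash
python3 - <<'E'
from h import *
s=sense();a=s["eef_rot"];print(rail(s["position"]),s["force"],s["wrist_torque"],s["finger_gap"]);print("tool y deg",2*np.degrees(np.arctan2(a[1],a[0]))-90)
s=snapshot("scene");cv2.imwrite("pics/s3z.png",cv2.resize(s[325:355,270:300],(600,600),interpolation=cv2.INTER_CUBIC))
E
```

```text
[0.60088887 0.00266183] [-3.98011591 -3.91906686  3.22581346] [-0.6710676   0.60445257  1.14256192] 0.013687536797908682
tool y deg -376.18742654851354
```

View pics/s3z.png

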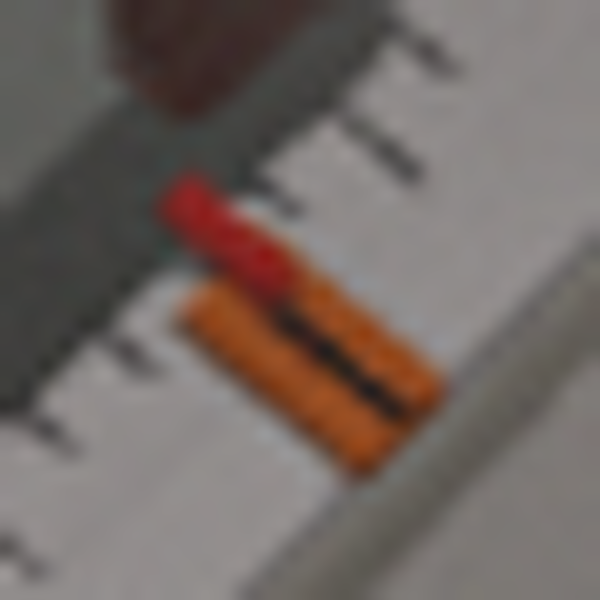

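```bash
python3 - <<'E'
from h import *
f=lambda u,v:(270+(u+.5)/20-.5,325+(v+.5)/20-.5)
for n,uv,z in[("tip",(276,274),.036),("rear",(188,205),.036),("l1",(285,316),.031),("l2",(405,410),.031)]:
    print(n,rail(at("scene",f(*uv),z)).round(4))
# where pointer tip centre line should appear if aligned
for r in(.0045,.0055,.006):
    p=np.array([.641,r]);c,s=np.cos(YAW),np.sin(YAW);w=[c*p[0]-s*p[1],s*p[0]+c*p[1]]
    print(r,[((proj("scene",w+[z])-[270,325]+.5)*20-.5).round(0) for z in(.034,.038)])
E
```

```text
tip [0.6407 0.0066]
rear [0.6297 0.0063]
l1 [0.642 0.006]
l2 [0.6567 0.0065]
0.0045 [array([263., 304.]), array([261., 281.])]
0.0055 [array([271., 296.]), array([268., 273.])]
0.006 [array([275., 292.]), array([272., 269.])]
```

Request:
jog_arm(plan=[[[0.06, 0, 0, 0, 0], [0.0878, 0, 0, 0, 0], [0.0878, 0, 0, 0, 0], [0.0878, 0, 0, 0, 0], [0.0878, 0, 0, 0, 0], [0.0878, 0, 0, 0.03, 0], [0.0878, 0.005, 0.02, 0.06, 3], [0.0878, 0.01, 0.03, 0.09, 3], [0.0878, 0.01, 0.03, 0.09, 3], [0.0878, 0.01, 0.03, 0.09, 3]]])

```text
clock: 8.25
position: [0.5963, -0.1054, 0.18]
eef_rot: [2.46, 1.952, 0.001]
force: [-0.0, -1.0, 0.1]
finger_gap: 0.0872
grip_force: 0.0
```

```bash
python3 - <<'E'
from h import *
print(sense()["position"]);o=proj("wrist",[.617,-.14,.05]).round().astype(int);print(o)
im=snapshot("wrist");cv2.imwrite("pics/w4f.png",im);x,y=320-40,150
u,v=int(np.clip(o[0]-50,0,540)),int(np.clip(o[1]-50,0,300));print(u,v)
cv2.imwrite("pics/w4.png",cv2.resize(im[v:v+100,u:u+100],(600,600),interpolation=cv2.INTER_CUBIC))
E
```

```text
[ 0.59627977 -0.10543144  0.17998163]
[346 222]
296 172
```

View pics/w4.png

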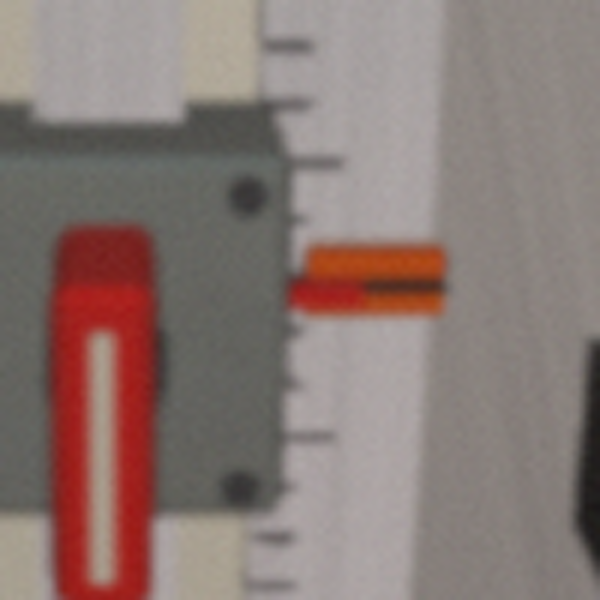

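```bash
python3 - <<'E'
from h import *
f=lambda u,v:(296+(u+.5)/6-.5,172+(v+.5)/6-.5)
P={}
for n,uv,z in[("ptr",(340,294),.038),("ptr36",(340,294),.036),("l1",(370,287),.031),("l2",(438,287),.031),("t1",(375,246),.031),("t2",(375,315),.029),("b1",(248,196),.06),("b4",(240,488),.06),("s1",(101,332),.102),("s2",(104,585),.102)]:
    P[n]=rail(at("wrist",f(*uv),z));print(n,P[n].round(4))
print("bolt mid",(P["b1"]+P["b4"])/2); d=P["s1"]-P["s2"];e=P["b1"]-P["b4"]
print("knob vs board",np.arctan2(-d[0],d[1]),"bolts",np.arctan2(-e[0],e[1]))
E
```

```text
ptr [0.6387 0.0038]
ptr36 [0.6389 0.0031]
l1 [0.6445 0.0025]
l2 [0.6561 0.0025]
t1 [0.6451 0.0098]
t2 [ 0.6459 -0.0032]
b1 [0.6217 0.027 ]
b4 [ 0.6216 -0.0208]
s1 [0.6006 0.0213]
s2 [ 0.601  -0.0154]
bolt mid [0.62167278 0.00309318]
knob vs board 0.009039589064376649 bolts -0.001668342835591654
```

```bash
python3 - <<'E'
from h import *
o,_=ray("wrist",(317,198));print(o,rail(o),"shift along rail",.003-rail(o)[1])
E
```

```text
[ 0.61254141 -0.03711598  0.32413141] [0.60455935 0.10532124] shift along rail -0.10232123747882742
```

Request:
jog_arm(plan=[[[0.0878, -0.008, -0.035, 0, 0], [0.0878, -0.016, -0.07, 0, 0], [0.0878, -0.0236, -0.0995, 0, 0], [0.0878, -0.0236, -0.0995, 0, 0], [0.0878, -0.0236, -0.0995, 0, 0]]])

```text
clock: 8.8
position: [0.5714, -0.2054, 0.1782]
eef_rot: [-2.461, -1.948, 0.002]
force: [0.1, 0.8, 0.0]
finger_gap: 0.0878
grip_force: 0.0
```

```bash
python3 - <<'E'
from h import *
o=proj("wrist",[.625,-.143,.033]).round().astype(int);print(o)
im=snapshot("wrist");u,v=o[0]-30,o[1]-30;print(u,v)
cv2.imwrite("pics/w5.png",cv2.resize(im[v:v+60,u:u+60],(600,600),interpolation=cv2.INTER_CUBIC));cv2.imwrite("pics/w5f.png",im)
E
```

```text
[358 113]
328 83
```

View pics/w5.png

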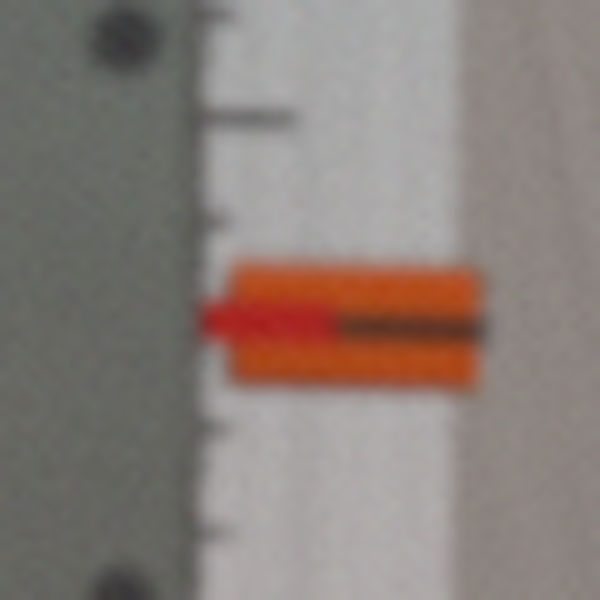

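Seen from straight above, the pointer (row 322) covers the left end of the tab's black line (row 326-328). That is about 0.5 mm off at 10 units/mm. The knob is tight and parallel to the rail, and the gripper is open and clear of everything.

```bash
python3 -c "
from cell import *
print(finish_job())"
```

```text
the job is handed in; nothing more can be done
None
```

The stop is locked with its pointer about 0.5 mm from the orange tab's centre line, the knob is fully tightened, the gripper has let go and is clear, and the job was handed in at about 9 s of the 48 s allowed.

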